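# Snap the lid of a herb lot box shut all round

## Task

The lid lies on the clear herb box with its four sides still sprung up. Press each side of the lid rim down with the fingertips until it clicks and stays down level with the corners, all the way round. Only press it: the box stays standing where it is and is not picked up or crushed, and the two small bottles and the hand stamp beside it are left alone.

Things in the scene. Friction and masses are not known exactly. Their poses are not given: they have to be found in the camera images.
- lot_box: Clear tub of dried herb with grey snap lid, loose, about 0.9 kg; 150 (x) x 170 (y) mm over the lid, 64 mm high when shut. Origin: centre of its underside, z up; at yaw 0 its x axis points away from the robot. Lid: four rigid corners (tops 64 mm up), a clear window in the middle 6 mm lower, and between the corners four side sections on living hinges 30 mm inside the outer edge
- side_near (a joint): bend of the lid section on the box's -x side (110 mm long, 30 mm wide), rad: 0 = flush, shut; 0.25 to 0.38 = sprung up, outer edge 7 to 11 mm above the corners; under 0.06 it is clicked in and stays. Pressed at its outer half it meets a snap bead about half way (9 to 15 N), clicks under it, the force drops, then it stops solid level with the corners. Let go before the click, it springs up
- side_far (a joint): the same for the section on the box's +x side (110 mm long)
- side_left (a joint): the same for the section on the box's +y side (88 mm long)
- side_right (a joint): the same for the section on the box's -y side (88 mm long)
- side_near_press (a point): where to press the -x section: on its top, at the middle of its length, 22 mm out from its hinge, 8 mm in from its outer edge; moves with it. x axis points outward along the section's top, z square to the top. Shut, it is 64 mm above the box's underside; sprung up, 5 to 8 mm higher
- side_far_press (a point): the same on the +x section
- side_left_press (a point): the same on the +y section
- side_right_press (a point): the same on the -y section
- vial_tall: bystander: capped bottle, 31 mm across, 62 mm high, standing between the robot and the box; origin at its foot
- vial_small: bystander: smaller capped bottle, 26 mm across, 52 mm high; origin at its foot
- stamp: bystander: wooden hand stamp with turned handle, 37 x 48 mm, 74 mm high; origin at its foot

How it is judged:
By the outcome, as a careful person would: the job done as asked, in the order asked, and still so for the second after the job is handed in, with the robot touching nothing.
It also fails if it takes over 48 s, if anything falls off the work surface, if the arm or the gripper's body presses on something with over 40 N, if the wrist force passes 120 N, or if a joint passes its speed limit or range.

## Robot

A 6-joint arm with a two-finger parallel gripper is mounted at the origin on the work surface; the furniture and walls round the work are solid. World frame = base frame: x ahead of the robot, y to its left, z up, the work surface at z = 0. Lengths are in m, angles in rad, forces in N, time in s.
With the tool pointing down it reaches from about 0.25 to 0.775 m from the base axis. Payload 4 kg.
Tool frame: the origin (TCP) lies midway between the tips of the shut fingers; the grasp point (between the pads) lies 19 mm behind it; z points along the fingers, y is the direction in which the jaws open and shut (so a half turn about z gives the same grasp; the last joint's range is limited). The gripper opens to 94 mm and grips with 3 to 60 N. Pads are 16 mm wide; open, the fingers measure 119 mm over their backs; the gripper's body (75 mm by 177 mm) begins 78 mm behind the grasp point.
Start: joints at [-1.278, 0.087, 1.371, -0, 1.684, -0.103], TCP at [0.212, -0.507, 0.206] pointing down, gripper open.
Joint ranges: [-3.1, 3.1], [-0.76, 2.03], [0.27, 2.55], [-1.08, 4.22], [0.17, 2.65], [-2.57, 2.57]. Speed limits (rad/s): [2.79, 2.79, 3.14, 3.14, 3.14, 3.14].

## Interface

Orientations are given as [roll, pitch, yaw] about the fixed x, y, z axes, in that order (R = Rz(yaw) Ry(pitch) Rx(roll)).
In Python, from bench import robot, cams gives the robot as it stands.
- The arm moves only by the tool step_arm, never from a script. Its argument "plan" is a list that holds one entry, the list of rows, each a list of 5 numbers: the shift along the world's x, y, z in mm, then the turn about the world's z in rad, then the opening in per cent of the stroke, from 0 (shut) to 100 (fully open). In form: [[[tx, ty, tz, turn, fingers], ...]]. A call has 1 to 8 rows; each row is the pose to reach, as a shift and turn from the pose commanded when the call began; what a row does not reach only later rows make up. A row lasts 1/12 s, in which the tool goes at most 41.7 mm and 7.16 degrees, less where a joint would pass 70% of its speed; a pose out of reach is approached as far as the arm can. A call with a gripper value outside its range is refused whole. The fingers move at their own pace and stop on an object; the grip force is fixed at half the most. Time passes only in rows, so rows that repeat a pose let the fingers close. It gives the time, the measured TCP pose, the force and the opening at its end, in the units of the state.
- robot.get_obs(): the state, without advancing time (a new reading comes with each control period).
- cams.snapshot(name): name is "scene" or "top" or "wrist"; returns a dict with "frame" (480x640x3 uint8, red, green, blue), "camera_matrix" (3x3 intrinsics, pixels), "origin" and "attitude" of the camera in the world; the wrist camera has in their place "T_tool_cam" (4x4, takes a point from camera to tool coordinates, whose origin is the TCP and whose axes are the flange's). Camera axes: x right, y down, z forward; pixel columns grow to the right and rows downward; lengths in m; the calibration is good to about 2 mm. A picture is of the moment at which its call begins: read the wrist's pose just before it. There is no depth.
- robot.close_job(): hands the job in, once; it reports no verdict.
The state is a dict: "time": time; "joint_positions": joint angles; "qvel": joint speeds; "joint_torque": joint torques, N m; "tool_pos": TCP position; "ee_rot": TCP orientation; "wrist_force": force on the tool from outside, world axes, zero at the start; "wrist_torque": the same for the moment, N m; "width": finger opening in m.
Only numpy, scipy, OpenCV 4.12 (cv2) and the standard library are available. Lean on these libraries where they do the work, as an engineer would, in place of code of your own. Each camera call takes 0.05 s, during which the arm holds its last target. There are 200 camera calls.

## Working session

There is one attempt and no reset: what is moved stays moved. The work goes in short steps, Python scripts to look and compute and a tool call to move; the robot and the scene stay as the last step left them, time stands still between calls to the robot, and variables do not carry over. Pictures are saved under pics/ and viewed, about 8 in all and at most 12, crops included, and the job is handed in when it is done.

Besides the shell and the picture viewer there is one more tool, called by a JSON object that holds its "name" and its "arguments", one argument or row to a line. step_arm: Moves the arm, as the interface text tells. Its arguments: {"type":"object","properties":{"plan":{"type":"array"}},"required":["plan"]}

```bash
mkdir -p pics
python3 - <<'E'
from bench import robot,cams
import cv2
o=robot.get_obs();print({k:o[k] for k in('time','tool_pos','ee_rot','wrist_force','width')})
for n in('scene','top'):
    s=cams.snapshot(n);cv2.imwrite(f'pics/{n}0.png',s['frame'][...,::-1]);print(n,s['camera_matrix'],s['origin'],s['attitude'])
E
```

```text
{'time': 0.0, 'tool_pos': array([ 0.21187222, -0.50695573,  0.20429679]), 'ee_rot': array([-3.13936797e+00, -2.27670612e-04,  3.95778586e-01]), 'wrist_force': array([-0.1459917 ,  0.25312678,  0.62447414]), 'width': 0.09417194782619456}
scene [[609.68085099   0.         316.78114727]
 [  0.         609.68085099 246.31724319]
 [  0.           0.           1.        ]] [0.21670904 0.35514828 0.67722707] [-2.3414347   0.01550188 -2.68117612]
top [[447.98607617   0.         319.1399624 ]
 [  0.         447.98607617 240.0859487 ]
 [  0.           0.           1.        ]] [ 0.32678272 -0.20208948  0.89232733] [-2.95783168  0.04009118 -1.5583469 ]
```

View pics/top0.png

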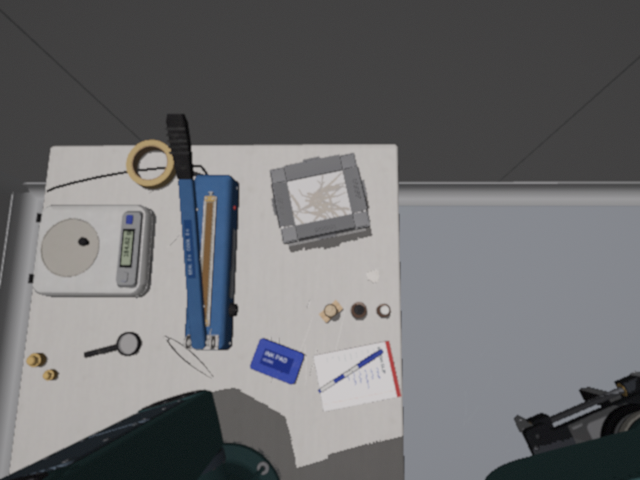

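View pics/scene0.png

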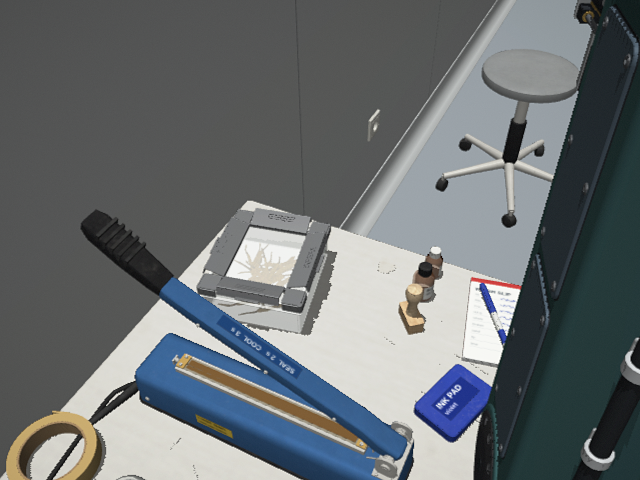

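```bash
cat > h.py <<'E'
import numpy as np
from scipy.spatial.transform import Rotation as R
def ray(s,uv,z):
    d=R.from_euler('xyz',s['attitude']).as_matrix()@np.linalg.inv(s['camera_matrix'])@np.array([uv[0],uv[1],1.])
    o=np.array(s['origin']);return o+d*(z-o[2])/d[2]
def proj(s,p):
    c=R.from_euler('xyz',s['attitude']).as_matrix().T@(np.array(p)-s['origin']);q=s['camera_matrix']@c;return q[:2]/q[2]
E
python3 - <<'E'
from bench import robot,cams
import cv2,numpy as np
from h import *
s=cams.snapshot('top');f=s['frame'];c=f[140:260,255:385]
cv2.imwrite('pics/topc.png',cv2.resize(c,None,fx=5,fy=5,interpolation=cv2.INTER_CUBIC)[...,::-1])
# lid grey mask
h=cv2.cvtColor(f,cv2.COLOR_RGB2HSV);m=((h[...,1]<40)&(h[...,2]>75)&(h[...,2]<150)).astype(np.uint8)
m[:140]=0;m[260:]=0;m[:,:255]=0;m[:,385:]=0
cs,hi=cv2.findContours(m,cv2.RETR_CCOMP,cv2.CHAIN_APPROX_NONE)
for c,hh in zip(cs,hi[0]):
    if cv2.contourArea(c)>800:
        r=cv2.minAreaRect(c);b=cv2.boxPoints(r);print(hh[3],r);w=np.array([ray(s,p,.058 if hh[3]>=0 else .066) for p in b]);print(w.round(4),w.mean(0),np.linalg.norm(np.diff(w,axis=0),axis=1))
for n,p in dict(stamp=(331,305),vt=(359,311),vs=(384,311)).items():print(n,ray(s,p,.06))
E
```

```text
-1 ((319.826904296875, 202.6346435546875), (91.7823486328125, 94.72409057617188), 78.69007110595703)
[[ 0.6244 -0.0586  0.066 ]
 [ 0.6619 -0.239   0.066 ]
 [ 0.4839 -0.272   0.066 ]
 [ 0.4477 -0.0986  0.066 ]] [ 0.55445846 -0.16704379  0.066     ] [0.18429032 0.18104054 0.17713609]
0 ((318.7094421386719, 197.46853637695312), (46.49192810058594, 59.80714416503906), 78.43986511230469)
[[ 0.599  -0.0981  0.058 ]
 [ 0.6233 -0.2122  0.058 ]
 [ 0.5321 -0.2302  0.058 ]
 [ 0.5082 -0.1184  0.058 ]] [ 0.56565012 -0.1647132   0.058     ] [0.11659498 0.09299481 0.11427463]
stamp [ 0.3598228  -0.19012722  0.06      ]
vt [ 0.34949949 -0.2414557   0.06      ]
vs [ 0.3500176  -0.28699725  0.06      ]
```

View pics/topc.png

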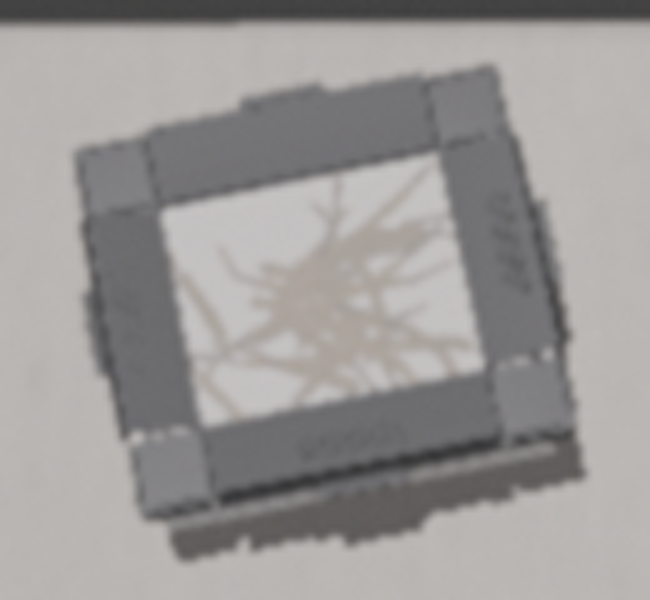

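Run:
```python
from bench import robot,cams
from h import *
s=cams.snapshot('top');t=cams.snapshot('scene')
w=np.array([ray(s,(255+u/5,140+v/5),.064) for u,v in((78,150),(497,66),(575,436),(143,518))]);print(w.round(4),w.mean(0),np.linalg.norm(np.diff(w,axis=0),axis=1))
for a,b in((w[1],w[0]),(w[2],w[3])):d=b-a;print(np.arctan2(-d[0],d[1]))
for a,b in((w[3],w[0]),(w[2],w[1])):d=b-a;print(np.arctan2(d[1],d[0]))
# sealer handle tip height: top px vs scene px
for z in(.05,.1,.15,.2,.25):print(z,ray(s,(178,118),z),ray(t,(97,222),z))
```

```text
[[ 0.6188 -0.0706  0.064 ]
 [ 0.6527 -0.2335  0.064 ]
 [ 0.5056 -0.2625  0.064 ]
 [ 0.4734 -0.1     0.064 ]] [ 0.56261755 -0.16664391  0.064     ] [0.16637256 0.14998535 0.16571609]
0.20564392762540123
0.19578769526922518
0.1991634042165347
0.19480354322933263
0.05 [0.73535534 0.1255012  0.05      ] [ 0.84488909 -0.12110631  0.05      ]
0.1 [0.71110274 0.10605563 0.1       ] [ 0.79481312 -0.08314123  0.1       ]
0.15 [0.68685013 0.08661006 0.15      ] [ 0.74473715 -0.04517614  0.15      ]
0.2 [0.66259753 0.06716449 0.2       ] [ 0.69466119 -0.00721106  0.2       ]
0.25 [0.63834493 0.04771893 0.25      ] [0.64458522 0.03075403 0.25      ]
```

{"name": "step_arm", "arguments": {
  "plan": [
    [[40,40,0,0,0],[80,80,0,0,0],[115,115,0,0,0],[150,150,0,0,0],[180,190,0,0,0],[210,225,0,0,0],[240,260,0,0,0],[260,290,0,-0.19,0]]
  ]
}}

```text
time: 0.92
tool_pos: [0.4355, -0.2638, 0.2055]
ee_rot: [-3.142, -0.0, 0.284]
wrist_force: [0.3, -1.2, -0.3]
width: 0.0437
```

{"name": "step_arm", "arguments": {
  "plan": [
    [[0,0,0,0,0],[0,0,0,0,0]]
  ]
}}

```text
time: 1.08
tool_pos: [0.4351, -0.2646, 0.2054]
ee_rot: [3.141, 0.0, 0.29]
wrist_force: [-0.2, 0.2, 0.0]
width: 0.0306
```

{"name": "step_arm", "arguments": {
  "plan": [
    [[20,28,0,-0.09,0],[40,56,0,-0.09,0],[62,85,-20,-0.09,0],[62,85,-50,-0.09,0],[62,85,-85,-0.09,0],[62,85,-105,-0.09,0],[62,85,-105,-0.09,0]]
  ]
}}

```text
time: 1.67
tool_pos: [0.492, -0.1807, 0.0944]
ee_rot: [-3.135, 0.01, 0.195]
wrist_force: [-0.9, 0.4, -1.1]
width: 0.0008
```

```bash
cat > look.py <<'E'
import sys,cv2
from bench import robot,cams
from h import *
o=robot.get_obs();print(o['time'],o['tool_pos'].round(4),o['ee_rot'].round(3),o['wrist_force'].round(1),o['joint_positions'].round(2),o['width'])
a=[cams.snapshot(n)['frame'] for n in sys.argv[2:]]
def crop(n,f):
    return {'scene':lambda:cv2.resize(f[190:350,180:350],(510,480)),'wrist':lambda:f[:480,:640][::1],'top':lambda:cv2.resize(f[140:260,255:385],(520,480))}[n]()
v=[crop(n,f) for n,f in zip(sys.argv[2:],a)]
im=cv2.hconcat([cv2.resize(x,(int(x.shape[1]*480/x.shape[0]),480)) for x in v])
k=min(1,800/im.shape[1]);cv2.imwrite(f'pics/{sys.argv[1]}.png',cv2.resize(im,None,fx=k,fy=k)[...,::-1])
E
python3 look.py n1 wrist scene
```

```text
1.6667 [ 0.492  -0.1807  0.0944] [-3.135  0.01   0.195] [-0.9  0.4 -1.1] [-0.46  0.09  1.59 -0.    1.47  0.92] 0.0008156537248710548
```

View pics/n1.png

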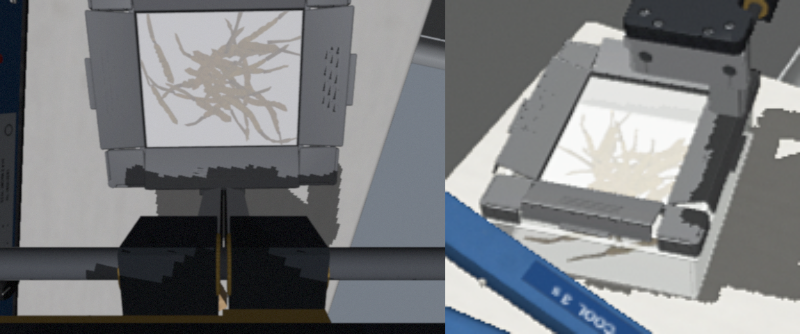

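Run:
```python
from bench import robot,cams
from h import *
o=robot.get_obs();s=cams.snapshot('wrist');print(o['tool_pos'],o['ee_rot'])
T=np.eye(4);T[:3,:3]=R.from_euler('xyz',o['ee_rot']).as_matrix();T[:3,3]=o['tool_pos'];T=T@s['T_tool_cam']
q={'camera_matrix':s['camera_matrix'],'origin':T[:3,3],'attitude':R.from_matrix(T[:3,:3]).as_euler('xyz')}
k=1/.6957
w=np.array([ray(q,(u*k,v*k),.058) for u,v in((140,147),(298,147),(302,8),(136,10))]);print(w.round(4),w.mean(0),np.linalg.norm(np.diff(w,axis=0),axis=1))
d=w[0]-w[1];print(np.arctan2(-d[0],d[1]))
```

```text
[ 0.4953972  -0.18216337  0.10021449] [-3.14108874e+00  1.48680174e-03  1.94119279e-01]
[[ 0.5111 -0.1158  0.058 ]
 [ 0.5343 -0.2326  0.058 ]
 [ 0.6276 -0.2112  0.058 ]
 [ 0.6044 -0.1007  0.058 ]] [ 0.56934321 -0.16506694  0.058     ] [0.11908768 0.095746   0.1129521 ]
0.1957675292581199
```

{"name": "step_arm", "arguments": {
  "plan": [
    [[4,3,-10,0,0],[4,3,-20,0,0],[4,3,-26,0,0],[4,3,-28,0,0],[4,3,-30,0,0]]
  ]
}}

```text
time: 2.23
tool_pos: [0.4996, -0.1779, 0.0706]
ee_rot: [-3.141, 0.001, 0.196]
wrist_force: [-3.5, 2.4, 8.1]
width: 0.0004
```

{"name": "step_arm", "arguments": {
  "plan": [
    [[0,0,-1,0,0],[0,0,-2,0,0]]
  ]
}}

```text
time: 2.4
tool_pos: [0.4997, -0.178, 0.0704]
ee_rot: [3.142, 0.001, 0.196]
wrist_force: [-5.2, 2.1, 13.1]
width: 0.0003
```

{"name": "step_arm", "arguments": {
  "plan": [
    [[0,0,-1,0,0],[0,0,-1.5,0,0]]
  ]
}}

```text
time: 2.57
tool_pos: [0.4997, -0.178, 0.0701]
ee_rot: [3.141, 0.001, 0.196]
wrist_force: [-7.9, 2.3, 15.9]
width: 0.0009
```

{"name": "step_arm", "arguments": {
  "plan": [
    [[-1,0,-0.5,0,0],[-1,0,-1,0,0]]
  ]
}}

```text
time: 2.73
tool_pos: [0.4995, -0.178, 0.0697]
ee_rot: [3.14, -0.001, 0.196]
wrist_force: [-5.3, 2.7, 13.5]
width: 0.0007
```

{"name": "step_arm", "arguments": {
  "plan": [
    [[0,0,-0.5,0,0],[0,0,-1,0,0]]
  ]
}}

```text
time: 2.9
tool_pos: [0.4991, -0.1781, 0.0683]
ee_rot: [3.141, -0.0, 0.196]
wrist_force: [-5.7, 2.6, 10.6]
width: 0.0001
```

{"name": "step_arm", "arguments": {
  "plan": [
    [[0,0,-1,0,0],[0,0,-2,0,0]]
  ]
}}

```text
time: 3.07
tool_pos: [0.4993, -0.1783, 0.0647]
ee_rot: [3.14, -0.001, 0.196]
wrist_force: [-2.9, 0.3, 6.0]
width: 0.001
```

{"name": "step_arm", "arguments": {
  "plan": [
    [[0,0,-1,0,0],[0,0,-1.5,0,0],[0,0,-1.5,0,0]]
  ]
}}

```text
time: 3.32
tool_pos: [0.4993, -0.1783, 0.0641]
ee_rot: [3.14, -0.0, 0.196]
wrist_force: [-5.1, 1.2, 11.5]
width: 0.0003
```

{"name": "step_arm", "arguments": {
  "plan": [
    [[0,0,-1,0,0],[0,0,-1.5,0,0],[0,0,15,0,0],[0,0,40,0,0],[40,8,40,0,0],[80,16,40,0,0],[115,23,40,0,0],[131,26,38,0,0]]
  ]
}}

```text
time: 3.98
tool_pos: [0.6341, -0.1509, 0.0996]
ee_rot: [3.141, -0.003, 0.197]
wrist_force: [-0.4, 0.5, -0.5]
width: 0.0
```

{"name": "step_arm", "arguments": {
  "plan": [
    [[0,0,0,0,0],[0,0,-10,0,0],[0,0,-20,0,0],[0,0,-20,0,0]]
  ]
}}

```text
time: 4.32
tool_pos: [0.6273, -0.1517, 0.0758]
ee_rot: [-3.139, 0.006, 0.195]
wrist_force: [-0.7, 0.5, -1.0]
width: 0.0007
```

```bash
python3 look.py n2 wrist scene
```

```text
4.3167 [ 0.6273 -0.1517  0.0758] [-3.139  0.006  0.195] [-0.7  0.5 -1. ] [-0.32  0.36  1.31 -0.    1.48  1.05] 0.0007388136002671117
```

View pics/n2.png

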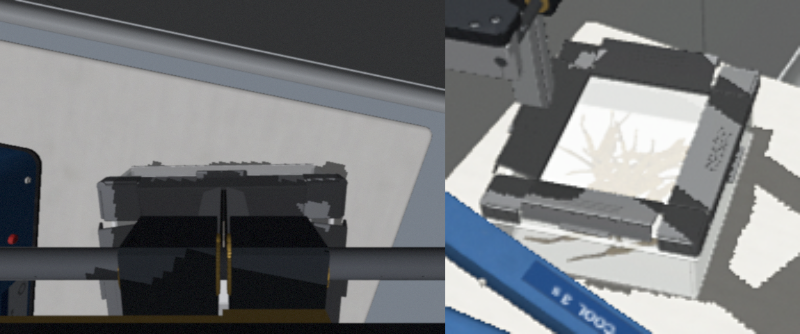

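{"name": "step_arm", "arguments": {
  "plan": [
    [[0,0,-3,0,0],[0,0,-5,0,0],[0,0,-7,0,0],[0,0,-8,0,0]]
  ]
}}

```text
time: 4.75
tool_pos: [0.6302, -0.1522, 0.0716]
ee_rot: [3.141, -0.0, 0.195]
wrist_force: [-0.9, 0.4, -0.4]
width: 0.0006
```

{"name": "step_arm", "arguments": {
  "plan": [
    [[0,0,-1,0,0],[0,0,-1.5,0,0]]
  ]
}}

```text
time: 4.92
tool_pos: [0.6305, -0.1522, 0.0709]
ee_rot: [3.141, -0.001, 0.195]
wrist_force: [-1.4, -0.2, 4.7]
width: 0.0006
```

{"name": "step_arm", "arguments": {
  "plan": [
    [[0,0,-0.5,0,0],[0,0,-1,0,0]]
  ]
}}

```text
time: 5.08
tool_pos: [0.6306, -0.1522, 0.0706]
ee_rot: [3.141, -0.001, 0.195]
wrist_force: [-2.8, 0.2, 6.8]
width: 0.0005
```

{"name": "step_arm", "arguments": {
  "plan": [
    [[0,0,-1,0,0],[0,0,-2,0,0]]
  ]
}}

```text
time: 5.25
tool_pos: [0.6307, -0.1522, 0.07]
ee_rot: [3.14, -0.002, 0.196]
wrist_force: [-5.0, 1.8, 10.0]
width: 0.0007
```

{"name": "step_arm", "arguments": {
  "plan": [
    [[-0.5,0,-0.5,0,0],[-0.5,0,-1,0,0]]
  ]
}}

```text
time: 5.42
tool_pos: [0.6308, -0.1522, 0.0698]
ee_rot: [3.14, -0.004, 0.196]
wrist_force: [-4.1, 1.1, 12.6]
width: 0.0005
```

{"name": "step_arm", "arguments": {
  "plan": [
    [[-0.5,0,-0.5,0,0],[-0.5,0,-1,0,0]]
  ]
}}

```text
time: 5.58
tool_pos: [0.6309, -0.1521, 0.0692]
ee_rot: [3.139, -0.005, 0.196]
wrist_force: [-1.9, 0.9, 9.4]
width: 0.0005
```

{"name": "step_arm", "arguments": {
  "plan": [
    [[0,0,-0.5,0,0],[0,0,-1,0,0]]
  ]
}}

```text
time: 5.75
tool_pos: [0.6312, -0.1521, 0.0676]
ee_rot: [3.139, -0.006, 0.196]
wrist_force: [-0.1, 1.0, 7.3]
width: 0.0005
```

{"name": "step_arm", "arguments": {
  "plan": [
    [[0,0,-1,0,0],[0,0,-1.5,0,0]]
  ]
}}

```text
time: 5.92
tool_pos: [0.6312, -0.152, 0.0644]
ee_rot: [3.14, -0.005, 0.196]
wrist_force: [0.7, 1.3, 6.9]
width: 0.0003
```

{"name": "step_arm", "arguments": {
  "plan": [
    [[0,0,-1,0,0],[0,0,-1,0,0]]
  ]
}}

```text
time: 6.08
tool_pos: [0.6312, -0.152, 0.0642]
ee_rot: [3.14, -0.005, 0.196]
wrist_force: [1.1, 1.2, 8.0]
width: 0.0008
```

{"name": "step_arm", "arguments": {
  "plan": [
    [[0,0,-2,0,0],[0,0,-2,0,0],[0,0,20,0,0],[0,0,50,0.12,0],[-10,8,50,0.24,0],[-20,16,50,0.36,0],[-30,24,50,0.48,0],[-40,31,50,0.6,0]]
  ]
}}

```text
time: 6.75
tool_pos: [0.5882, -0.1206, 0.1106]
ee_rot: [-3.14, 0.001, 0.801]
wrist_force: [-0.2, -0.4, 0.5]
width: 0.0003
```

{"name": "step_arm", "arguments": {
  "plan": [
    [[-10,8,0,0.12,0],[-20,16,0,0.24,0],[-30,24,0,0.36,0],[-40,31,0,0.48,0],[-40,31,0,0.6,0],[-40,31,0,0.72,0],[-40,31,0,0.84,0],[-40,31,0,0.97,0]]
  ]
}}

```text
time: 7.42
tool_pos: [0.5485, -0.0899, 0.1105]
ee_rot: [-3.14, -0.001, 1.767]
wrist_force: [0.2, 0.0, -0.8]
width: 0.0003
```

{"name": "step_arm", "arguments": {
  "plan": [
    [[0,0,0,0,0],[0,0,0,0,0]]
  ]
}}

```text
time: 7.58
tool_pos: [0.5487, -0.09, 0.1107]
ee_rot: [-3.14, -0.001, 1.757]
wrist_force: [-1.1, 0.3, 0.4]
width: 0.0008
```

{"name": "step_arm", "arguments": {
  "plan": [
    [[1,0,-12,0,0],[1,0,-24,0,0],[1,0,-31,0,0],[1,0,-33,0,0],[1,0,-35,0,0]]
  ]
}}

```text
time: 8.0
tool_pos: [0.5494, -0.0899, 0.0749]
ee_rot: [-3.139, -0.001, 1.76]
wrist_force: [0.6, 0.2, 0.0]
width: 0.0002
```

```bash
python3 look.py n3 wrist scene
```

```text
8.0 [ 0.5494 -0.0899  0.0749] [-3.139e+00 -1.000e-03  1.760e+00] [0.6 0.2 0. ] [-0.26  0.17  1.55 -0.    1.43 -0.45] 0.00016551992441561734
```

View pics/n3.png

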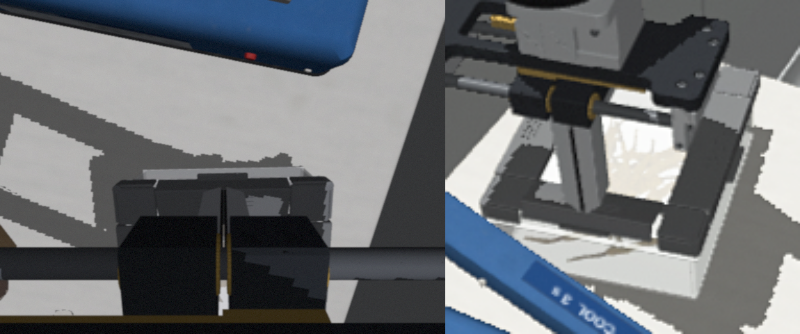

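{"name": "step_arm", "arguments": {
  "plan": [
    [[0,1,-2,0,0],[0,1,-4,0,0],[0,1,-5,0,0],[0,1,-6,0,0]]
  ]
}}

```text
time: 8.43
tool_pos: [0.5504, -0.0889, 0.0709]
ee_rot: [3.141, 0.0, 1.76]
wrist_force: [-0.9, 0.9, 3.1]
width: -0.0
```

{"name": "step_arm", "arguments": {
  "plan": [
    [[0,0,-1,0,0],[0,0,-2,0,0]]
  ]
}}

```text
time: 8.6
tool_pos: [0.5506, -0.0889, 0.0704]
ee_rot: [3.14, 0.0, 1.761]
wrist_force: [-2.9, 1.3, 10.2]
width: 0.0007
```

{"name": "step_arm", "arguments": {
  "plan": [
    [[-0.5,0,-0.5,0,0],[-0.5,0,-1,0,0]]
  ]
}}

```text
time: 8.77
tool_pos: [0.5506, -0.0889, 0.0704]
ee_rot: [3.139, 0.001, 1.761]
wrist_force: [-3.4, 1.7, 11.2]
width: 0.0006
```

{"name": "step_arm", "arguments": {
  "plan": [
    [[-0.5,0,-0.5,0,0],[-0.5,0,-1,0,0]]
  ]
}}

```text
time: 8.93
tool_pos: [0.5506, -0.0889, 0.0702]
ee_rot: [3.137, 0.001, 1.761]
wrist_force: [-2.9, 2.1, 13.2]
width: 0.0006
```

{"name": "step_arm", "arguments": {
  "plan": [
    [[-0.5,0,-0.5,0,0],[-0.5,0,-1,0,0]]
  ]
}}

```text
time: 9.1
tool_pos: [0.5506, -0.0888, 0.0698]
ee_rot: [3.136, 0.001, 1.761]
wrist_force: [-3.1, 2.1, 13.8]
width: 0.0007
```

{"name": "step_arm", "arguments": {
  "plan": [
    [[0,0,-0.5,0,0],[0,0,-1,0,0]]
  ]
}}

```text
time: 9.27
tool_pos: [0.5505, -0.0884, 0.0685]
ee_rot: [3.136, 0.0, 1.761]
wrist_force: [-1.9, 2.9, 11.1]
width: 0.0007
```

{"name": "step_arm", "arguments": {
  "plan": [
    [[0,0,-1,0,0],[0,0,-1.5,0,0]]
  ]
}}

```text
time: 9.43
tool_pos: [0.55, -0.0883, 0.0652]
ee_rot: [3.137, -0.0, 1.761]
wrist_force: [-0.4, -0.1, -0.0]
width: 0.0001
```

{"name": "step_arm", "arguments": {
  "plan": [
    [[0,0,-1,0,0],[0,0,-1.5,0,0]]
  ]
}}

```text
time: 9.6
tool_pos: [0.55, -0.0884, 0.0641]
ee_rot: [3.138, -0.0, 1.761]
wrist_force: [-2.6, 4.3, 11.8]
width: 0.0005
```

{"name": "step_arm", "arguments": {
  "plan": [
    [[0,0,-1,0,0],[0,0,-1,0,0]]
  ]
}}

```text
time: 9.77
tool_pos: [0.5501, -0.0884, 0.0641]
ee_rot: [3.137, -0.0, 1.761]
wrist_force: [-2.9, 4.0, 14.0]
width: 0.0002
```

{"name": "step_arm", "arguments": {
  "plan": [
    [[0,0,-0.5,0,0],[0,0,15,0,0],[0,0,44,0,0],[8,-38,44,0,0],[15,-76,44,0,0],[23,-114,44,0,0],[31,-152,44,0,0],[31,-152,40,0,0]]
  ]
}}

```text
time: 10.43
tool_pos: [0.5801, -0.2484, 0.1001]
ee_rot: [3.142, 0.005, 1.754]
wrist_force: [-0.6, 0.1, 0.1]
width: 0.0006
```

{"name": "step_arm", "arguments": {
  "plan": [
    [[0,0,0,0,0],[0,0,-12,0,0],[0,0,-19,0,0],[0,0,-22,0,0],[0,0,-22,0,0]]
  ]
}}

```text
time: 10.85
tool_pos: [0.5787, -0.2392, 0.0766]
ee_rot: [-3.139, -0.002, 1.762]
wrist_force: [-0.5, -0.3, -0.7]
width: 0.0007
```

```bash
python3 look.py n4 wrist scene
```

```text
10.85 [ 0.5787 -0.2392  0.0766] [-3.139e+00 -2.000e-03  1.762e+00] [-0.5 -0.3 -0.7] [-0.48  0.31  1.36  0.    1.47 -0.67] 0.0006626786728533187
```

View pics/n4.png

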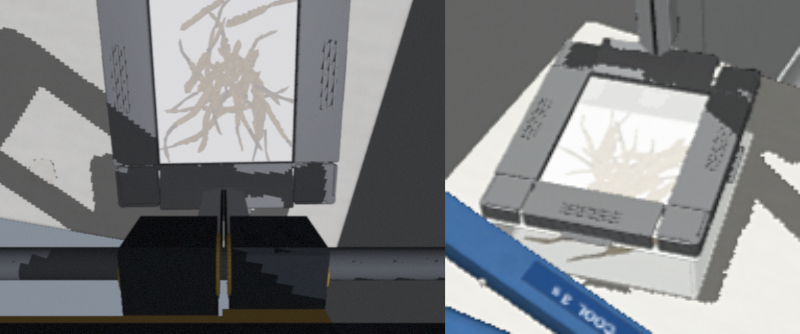

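Fingertip (222,190 in the wrist part) is over the right section's outer half; the near, far and left sections look level with the corners in the scene part. Press the last one.

{"name": "step_arm", "arguments": {
  "plan": [
    [[0,-0.5,-3,0,0],[0,-0.5,-5,0,0],[0,-0.5,-7,0,0],[0,-0.5,-8,0,0]]
  ]
}}

```text
time: 11.28
tool_pos: [0.58, -0.2416, 0.0708]
ee_rot: [3.141, 0.001, 1.76]
wrist_force: [-0.9, 0.5, 4.7]
width: 0.0003
```

{"name": "step_arm", "arguments": {
  "plan": [
    [[0,0,-1,0,0],[0,0,-2,0,0]]
  ]
}}

```text
time: 11.45
tool_pos: [0.5801, -0.2418, 0.0705]
ee_rot: [3.14, 0.001, 1.76]
wrist_force: [-2.5, 0.9, 9.2]
width: 0.0003
```

{"name": "step_arm", "arguments": {
  "plan": [
    [[-0.5,0,-0.5,0,0],[-0.5,0,-1,0,0]]
  ]
}}

```text
time: 11.62
tool_pos: [0.5801, -0.2418, 0.0704]
ee_rot: [3.139, 0.002, 1.76]
wrist_force: [-2.5, 1.9, 10.6]
width: 0.0005
```

{"name": "step_arm", "arguments": {
  "plan": [
    [[-0.5,0,-0.5,0,0],[-0.5,0,-1,0,0]]
  ]
}}

```text
time: 11.78
tool_pos: [0.5801, -0.2418, 0.0703]
ee_rot: [3.137, 0.002, 1.761]
wrist_force: [-2.5, 1.7, 12.4]
width: 0.001
```

{"name": "step_arm", "arguments": {
  "plan": [
    [[-0.5,0,-0.5,0,0],[-0.5,0,-1,0,0]]
  ]
}}

```text
time: 11.95
tool_pos: [0.5801, -0.2419, 0.0699]
ee_rot: [3.136, 0.003, 1.761]
wrist_force: [-2.2, 2.1, 11.4]
width: 0.0005
```

{"name": "step_arm", "arguments": {
  "plan": [
    [[0,0,-0.5,0,0],[0,0,-1,0,0]]
  ]
}}

```text
time: 12.12
tool_pos: [0.5801, -0.2422, 0.0688]
ee_rot: [3.136, 0.004, 1.761]
wrist_force: [-2.3, 0.9, 11.2]
width: 0.0006
```

{"name": "step_arm", "arguments": {
  "plan": [
    [[0,0,-0.5,0,0],[0,0,-1,0,0]]
  ]
}}

```text
time: 12.28
tool_pos: [0.5801, -0.2426, 0.0669]
ee_rot: [3.136, 0.004, 1.76]
wrist_force: [0.5, -0.3, 6.5]
width: 0.0004
```

{"name": "step_arm", "arguments": {
  "plan": [
    [[0,0,-0.5,0,0],[0,0,-1,0,0]]
  ]
}}

```text
time: 12.45
tool_pos: [0.5798, -0.2426, 0.0643]
ee_rot: [3.138, 0.003, 1.76]
wrist_force: [1.6, -1.0, 7.1]
width: 0.0003
```

{"name": "step_arm", "arguments": {
  "plan": [
    [[0,0,-1,0,0],[0,0,-2,0,0],[0,0,-2,0,0]]
  ]
}}

```text
time: 12.7
tool_pos: [0.5798, -0.2427, 0.0641]
ee_rot: [3.137, 0.004, 1.76]
wrist_force: [-1.1, 0.4, 11.6]
width: 0.0004
```

{"name": "step_arm", "arguments": {
  "plan": [
    [[0,0,15,0,0],[0,0,50,0,0],[0,0,85,0,0],[-30,-25,110,0,0],[-60,-50,115,0,0],[-90,-75,115,0,0],[-120,-100,115,0,0],[-150,-125,115,0,0]]
  ]
}}

```text
time: 13.37
tool_pos: [0.4264, -0.3669, 0.1749]
ee_rot: [-3.141, -0.001, 1.761]
wrist_force: [0.5, -0.9, 0.6]
width: 0.0005
```

{"name": "step_arm", "arguments": {
  "plan": [
    [[-30,-25,0,0,0],[-60,-50,0,0,0],[-90,-75,0,0,0],[-110,-90,0,0,0],[-110,-90,0,0,0]]
  ]
}}

```text
time: 13.78
tool_pos: [0.3139, -0.4588, 0.1743]
ee_rot: [-3.139, -0.002, 1.754]
wrist_force: [0.8, 0.4, -0.4]
width: 0.0003
```

```bash
python3 look.py n5 top scene
python3 - <<'E'
from bench import cams
import cv2
cv2.imwrite('pics/top9.png',cams.snapshot('top')['frame'][100:400,100:500,::-1])
E
```

```text
13.7833 [ 0.3139 -0.4588  0.1743] [-3.139e+00 -2.000e-03  1.754e+00] [ 0.8  0.4 -0.4] [-1.07  0.11  1.41 -0.    1.63 -1.25] 0.00032179595581025965
```

View pics/n5.png

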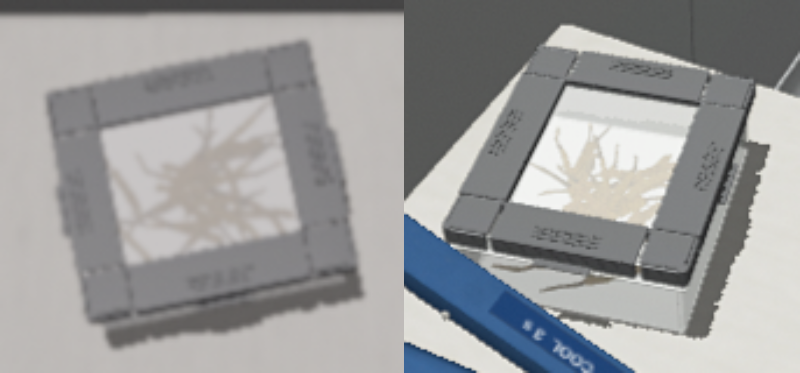

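View pics/top9.png

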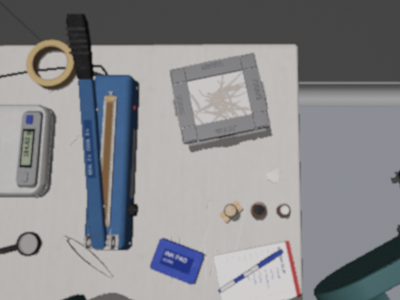

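All four sides look level with the corners. The box corners sit where they were, the bottles and stamp are unmoved, and the arm is clear.

```bash
python3 -c "
from bench import robot
print(robot.close_job())"
```

```text
the job is handed in; nothing more can be done
None
```

I pressed all four sides of the lid down with the shut fingertips, in the order near, far, left, right, and handed the job in at about 14 s.

- **Clicks:** each side built up to roughly 13–16 N and then dropped as it clicked. Each stopped solid with the fingertip at about 64 mm, which is level with the corners.
- **Last look:** the final top and scene pictures, taken with the arm clear, show all four sides flush.
- **Surroundings:** by eye in those pictures, the box is standing where it was and the two bottles and the stamp have not moved.
- **Disagreement:** the top and wrist cameras put the box centre up to about 7 mm apart in x. I used a value in between, and every press still landed on the outer half of its side.
- **Side load:** on the near side the tool briefly pushed sideways with about 8 N, so I backed off 1 mm. I saw no movement of the box.

No check failed.

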